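# Seat a spindle in the gauge and run the gauge arm out to the set mark

## Task

On the dark granite gauge stand, slide the brass spindle upright along its slot, its flange passing under the slot's overhanging lips, until it is fully home against the end stop, and let it go. Then squeeze the lock button on the head of the telescoping gauge arm, draw the arm out until its pointer points into the gap of the two-pronged index rider on the scale, and finish while still holding the head there, standing still with the button squeezed. Leave the rider where it is set, and leave the other things on the bench alone.

Things in the scene. Friction and masses are not known exactly. Their poses are not given: they have to be found in the camera images.
- gauge: Gauge stand, fixed to the bench (place and yaw vary): dark granite plate, top 15 mm above the bench, x -130 to +100, y -265 to +165 from its origin (at bench level). Its axes: x along the work slot to the end stop, away from the robot; y the way the arm extends; z up. Arm's fixed sleeve: on x = 0, y -250 to -95, top 90 above the bench. Scale bar: x 45 to 65, y -57 to 97, top 45 above the bench.
- nest (a point): Middle of the spindle's underside when home: on the granite, on the slot's centre line, axes as the gauge's. From here: slot walls 41 mm apart, 13 high, x -79 to +26; flared guides (59 wide at the mouth) before them to x = -103; overhanging lips from x = -49 on, 29 mm gap, underside 13 and top 18 above the granite. End stop: low steel cross bar, 18 high.
- spindle_mid (a point): Centre (half-way up) of the loose upright brass spindle, 95 mm tall, about 0.25 kg, standing on the granite in the slot's mouth, 84 to 104 mm short of home and up to 3 mm off the slot's line. Flange 36 diameter x 10 at the bottom, body 24 diameter to 40 up, stem 14 diameter from 44 to 95 up: grasp the stem from above, about 28 mm above this point (tips clear of the shoulder), 20 N or more; slides easily.
- head (a point): Centre of the grey grip head at the end of the telescoping arm, 78 mm above the bench: 28 (x) x 26 (y) x 36 (z) mm; grasp it across x from above. A black lock button 20 (y) x 22 (z) stands 8 mm proud of its +x face: 36 wide in all, 31 with the button in. A feeler rod, 6 diameter, runs to 54 mm ahead (+y); the pointer branches off it towards +x, 35 mm ahead.
- slide (a joint): Extension of the telescoping arm, m, 0 parked (start) to 0.12, along the gauge's +y. A pin inside the sleeve locks it (about 2.5 mm of play) unless the button is in by more than about 3 mm. A return spring pulls it back with 2 to 3.5 N; friction about 1 N.
- button (a joint): Travel of the lock button into the head, m, 0 out to 0.005 fully in, towards the gauge's -x. Spring: 3 N to start, 5.5 N fully in; squeezing the head between the fingers with 15 to 30 N pushes it fully in. It springs out, and the pin locks again, when let go.
- pointer (a point): Tip of the thin steel pointer carried by the arm, over the edge of the scale bar: 43.5 mm in x, 35 mm in y, -26 mm in z from the head's centre.
- index (a point): Middle of the 12 mm gap between the two prongs of the dark steel index rider on the scale bar (22 long in y, 15 high, stiff to move), set 45 to 100 mm in +y from the parked pointer. The prongs begin 2 mm beyond the pointer's tip in x, so the pointer passes freely. Axes as the gauge's; the pointer is on the mark when its y equals this point's.
- adapter_mid (a point): Bystander: centre of a dark steel stepped adapter, 38 diameter, 55 mm tall, standing on the bench.
- micrometer_mid (a point): Bystander: middle of a micrometer about 137 x 65 mm, 12 mm thick, lying on the bench.
- block_mid (a point): Bystander: centre of a steel block 60 x 35 x 30 mm on the bench.
Things that resemble listed ones, but are neither listed nor needed, are in the scene too. Of the things shaped like the part that bears spindle_mid, the brass one is meant.

How it is judged:
On the way, in this order (a step that is already met when the one before it is completed fails the run):
1. the spindle stands home against the end stop and is let go, the arm still parked (x of spindle_mid in the frame of nest between -0.004 and 0.004 m and y of spindle_mid in the frame of nest between -0.006 and 0.006 m and z of spindle_mid in the frame of nest below 0.0525 m and angle between spindle_mid's own z axis and vertical below 0.1 rad and contact force between the fingers and spindle below 0.1 N and value of joint slide below 0.01 m), for 0.2 s.
2. the button is squeezed and the arm is on its way out (value of joint button above 0.003 m and value of joint slide above 0.02 m), for 0.05 s.
At the end, for the whole second after the job is handed in: The spindle stands upright (within 0.1 rad) in the slot within 4 mm of home and untouched; the pointer is within 5 mm of the middle of the rider's gap along the scale and still (under 10 mm/s); the fingers hold the arm's head (over 3 N) with the button at least 3.5 mm in (x of spindle_mid in the frame of nest between -0.004 and 0.004 m and y of spindle_mid in the frame of nest between -0.006 and 0.006 m and z of spindle_mid in the frame of nest below 0.0525 m and angle between spindle_mid's own z axis and vertical below 0.1 rad and y of pointer in the frame of index between -0.005 and 0.005 m and value of joint button above 0.0035 m and contact force between the fingers and slide above 3 N and velocity of joint slide between -0.01 and 0.01 m/s and contact force between each of the arm, the fingers and spindle below 0.1 N); the arm keeps its last pose, push and grip.
It fails at once if the index rider is shifted (distance of index from where it was at the start of the episode above 0.005 m).
It fails at once if the spindle is lifted out or knocked over (z of spindle_mid in the frame of nest above 0.11 m or angle between spindle_mid's own z axis and vertical above 0.6 rad).
It fails at once if a bystander is disturbed (distance of any of adapter_mid, micrometer_mid, block_mid from where it was at the start of the episode above 0.03 m).
It also fails if it takes over 51 s, if anything falls off the work surface, if the arm or the gripper's body presses on something with over 40 N, if the wrist force passes 120 N, or if a joint passes its speed limit or range.

## Robot

A 6-joint arm with a two-finger parallel gripper is mounted at the origin on the work surface. World frame = base frame: x ahead of the robot, y to its left, z up, the work surface at z = 0. Lengths are in m, angles in rad, forces in N, time in s.
With the tool pointing down it reaches from about 0.25 to 0.725 m from the base axis. Payload 4 kg.
Tool frame: the origin (TCP) lies between the finger pads; the fingertips stand 17 mm ahead of it and the grasp point (between the pads) lies 2 mm behind it; z points along the fingers, y is the direction in which the jaws open and shut (so a half turn about z gives the same grasp; the last joint's range is limited). The gripper opens to 85 mm and grips with 20 to 120 N. Pads are 22 mm wide; open, the fingers measure 114 mm over their backs; the gripper's body (76 mm by 85 mm) begins 54 mm behind the grasp point. The pads swing forward as they close: fully open they stand 13 mm farther back than shut.
Start: joints at [1.307, 0.241, 0.005, 1.335, 0, 1.571], TCP at [0.13, 0.483, 0.248] pointing down, gripper open.
Joint ranges: [-2.72, 2.72], [-1.05, 1.87], [-1.09, 1.28], [-1.99, 2.15], [-1.42, 1.44], [-3.14, 3.14]. Speed limits (rad/s): [2.79, 2.79, 3.14, 3.14, 3.14, 3.14].

## Interface

Orientations are given as a unit quaternion [x, y, z, w].
In Python, from workcell import monitor, imaging, bot, models gives the robot as it stands. The module is installed in compiled form; this text tells all that it offers.
- The arm moves only by the tool jog_arm, never from a script. Its argument "moves" is a list of rows, each a list of 2 entries, a list of its own where there are three numbers: the shift along the tool's x, y, z in mm, then the turn about the tool's z in degrees. In form: [[[tx, ty, tz], spin], ...]. A call has 1 to 12 rows; each row is the pose to reach, as a shift and turn from the pose commanded when the call began, along the tool's axes at that moment; what a row does not reach only later rows make up. A row lasts 1/10 s, in which the tool goes at most 50 mm and 8.59 degrees, less where a joint would pass 70% of its speed; a pose out of reach is approached as far as the arm can. A call with a gripper value outside its range is refused whole. "hand" is the finger opening in mm, from 0 to 85.4, set as the call begins (left out, the last holds). The fingers move at their own pace and stop on an object; the grip force is fixed at half the most. Time passes only in rows, so rows that repeat a pose let the fingers close. It gives the time, the measured TCP pose, the force and the opening at its end, in the units of the state.
- monitor.get_obs(): the state, without advancing time (a new reading comes with each control period).
- imaging.camera(name): name is "scene" or "top"; returns the picture (400x640x3 uint8, red, green, blue); there is no depth.
- imaging.calibration(name): a dict with "camera_matrix" (3x3 intrinsics, pixels), "k1" (the pictures are not rectified: a ray, as slopes to the right and down, at radius r is drawn at 1 + k1 r^2 times it, then the intrinsics apply), "rvec" (rotation vector, rad) and "tvec" (3), from world to camera coordinates, as OpenCV has them. Camera axes: x right, y down, z forward; pixel columns grow to the right and rows downward; lengths in m; the calibration is good to about 2 mm. A picture is of the moment at which its call begins. calibration takes no time and is no camera call.
- bot.job_done(): hands the job in, once; it reports no verdict.
Trained networks look in the newest picture that a camera, given by its name, has taken for a name from the list of things; names that differ only in an ending like _2 or _b are one class to them, and where a whole thing is asked for, a point or a joint stands for the part that bears it (a point fixed in the world has none). Each returns a list of dicts, best first, with "confidence" (0 to 1); they miss things now and then, are a little off and sometimes report something else, mostly with a low value. They report only what shows in the picture. A call takes as long as a camera call. They do not tell look-alikes from the thing itself.
- models.look_for(camera, thing): "centre" ([column, row] in pixels, amid what is visible of it).
- models.regions_of(camera, thing): "region" (400x640 bool, what is visible of it) and "centre" ([column, row] in pixels, amid what is visible of it).
- models.landmark_of(camera, thing): "centre" ([column, row] in pixels: a listed point, or the origin of a listed thing).
The state is a dict: "clock": time; "joint_pos": joint angles; "joint_vel": joint speeds; "tau": joint torques, N m; "eef_pos": TCP position; "tool_rot": TCP orientation; "ft_force": force on the tool from outside, world axes, zero at the start; "ft_torque": the same for the moment, N m; "grip_width": finger opening in m.
Only numpy, scipy, OpenCV 4.12 (cv2) and the standard library are available. Lean on these libraries where they do the work, as an engineer would, in place of code of your own. Each camera call takes 0.05 s, during which the arm holds its last target. There are 200 camera calls.

## Working session

There is one attempt and no reset: what is moved stays moved. The work goes in short steps, Python scripts to look and compute and a tool call to move; the robot and the scene stay as the last step left them, time stands still between calls to the robot, and variables do not carry over. Pictures are saved under pics/ and viewed, about 8 in all and at most 12, crops included, and the job is handed in when it is done.

Besides the shell and the picture viewer there is one more tool, called after "Call:" as a command line: name --argument value ..., lists and objects as JSON in quotes. jog_arm: Moves the arm, as the interface text tells. Its arguments: {"type":"object","properties":{"moves":{"type":"array","items":{"type":"array"}},"hand":{"type":"number"}},"required":["moves"]}

```bash
mkdir -p pics; cat > h.py <<'E'
import numpy as np, cv2
from workcell import monitor, imaging, bot, models
def cal(n):
    c=imaging.calibration(n); return np.array(c["camera_matrix"]),float(c["k1"]),cv2.Rodrigues(np.array(c["rvec"],float))[0],np.array(c["tvec"],float).ravel()
def ray(n,px):
    K,k,R,t=cal(n)
    p=cv2.undistortPoints(np.array([[px]],float),K,np.array([k,0,0,0.]))[0,0]
    return -R.T@t, R.T@np.array([p[0],p[1],1])
def atz(n,px,z):
    o,d=ray(n,px); return o+d*(z-o[2])/d[2]
def proj(n,P):
    K,k,R,t=cal(n)
    return cv2.projectPoints(np.array(P,float).reshape(-1,3),cv2.Rodrigues(R)[0],t,K,np.array([k,0,0,0.]))[0][:,0]
def tri(a,b):
    A=np.zeros((3,3));B=np.zeros(3)
    for n,px in (a,b):
        o,d=ray(n,px);d/=np.linalg.norm(d);M=np.eye(3)-np.outer(d,d);A+=M;B+=M@o
    return np.linalg.solve(A,B)
E
python3 - <<'E'
from h import *
np.set_printoptions(precision=4,suppress=True)
for c in ("top","scene"):
    im=imaging.camera(c); cv2.imwrite(f"pics/{c}0.png",im[:,:,::-1])
    print(c, ray(c,[320,200]))
    for t in ("gauge","nest","spindle_mid","head","pointer","index","adapter_mid","micrometer_mid","block_mid"):
        print(c,t,[(np.round(r["centre"],1).tolist(),round(r["confidence"],2)) for r in models.landmark_of(c,t)[:3]])
s=monitor.get_obs();print(s)
E
```

```text
top (array([ 0.4701, -0.0222,  1.3258]), array([ 0.0495, -0.0288, -0.9984]))
top gauge [([306.1, 180.7], 0.76)]
top nest [([273.5, 180.9], 0.6)]
top spindle_mid [([275.2, 208.2], 0.56), ([309.5, 238.8], 0.51), ([286.8, 245.9], 0.44)]
top head [([331.0, 174.1], 0.69)]
top pointer [([321.3, 160.5], 0.75), ([305.9, 179.0], 0.34)]
top index [([274.7, 211.0], 0.74), ([301.6, 165.4], 0.61)]
top adapter_mid [([191.2, 230.8], 0.64)]
top micrometer_mid [([182.0, 161.4], 0.74)]
top block_mid [([436.8, 233.9], 0.58)]
scene (array([1.1334, 0.3258, 0.6894]), array([-0.6358, -0.38  , -0.672 ]))
scene gauge [([314.8, 233.6], 0.78), ([455.0, 312.9], 0.2)]
scene nest [([348.2, 242.7], 0.96), ([457.6, 309.1], 0.67)]
scene spindle_mid [([388.9, 193.2], 0.69), ([344.5, 175.3], 0.6), ([366.6, 200.8], 0.56)]
scene head [([283.0, 201.4], 0.84)]
scene pointer [([288.8, 222.0], 0.68), ([368.1, 201.3], 0.66)]
scene index [([368.2, 202.5], 0.66), ([347.7, 241.1], 0.45), ([307.7, 234.0], 0.43)]
scene adapter_mid [([470.6, 232.9], 0.72)]
scene micrometer_mid [([458.5, 311.0], 0.86)]
scene block_mid [([233.2, 152.4], 0.55)]
{'clock': 1.0, 'joint_pos': array([ 1.3069,  0.2406,  0.005 ,  1.3352, -0.    ,  1.5708]), 'joint_vel': array([ 0.0004, -0.0008, -0.0005, -0.0012,  0.0005,  0.0001]), 'tau': array([  0.0002, -37.2217,  25.2696,   0.0011,  -0.0001,   0.    ]), 'eef_pos': array([0.1304, 0.4827, 0.2483]), 'tool_rot': array([0.1315, 0.9913, 0.    , 0.    ]), 'ft_force': array([-0.5473,  0.1522, -0.045 ]), 'ft_torque': array([ 0.0117,  0.0092, -0.003 ]), 'grip_width': 0.08559796249367171}
```

View pics/top0.png

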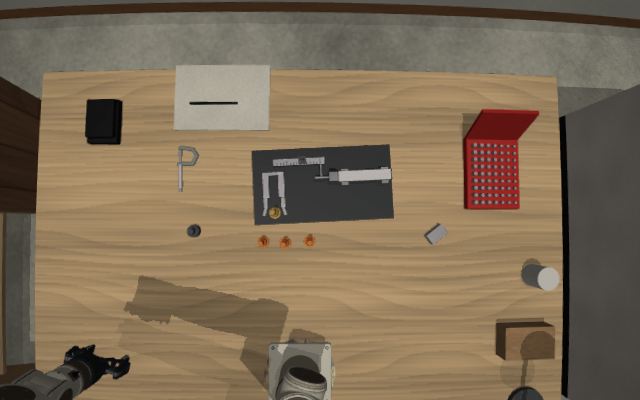

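View pics/scene0.png

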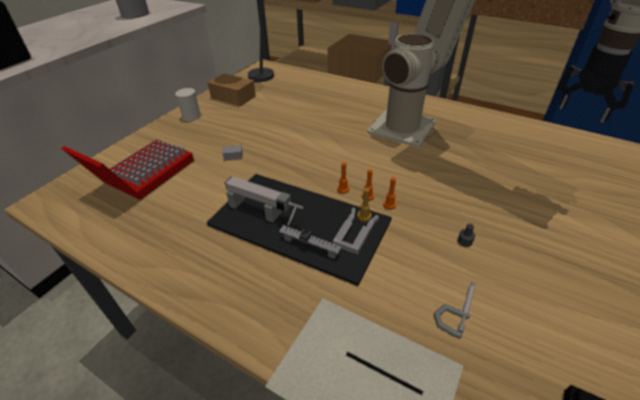

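The top view shows the dark plate spanning about (252–393, 145–224). The brass spindle is at (275,212) in the slot mouth, the head at ~(332,175), the rider at ~(303,161), and three orange look-alikes sit off the plate near row 241. Next I fit the plate in both views and look at enlarged crops.

```bash
cat > fit.py <<'E'
from h import *
from scipy.optimize import least_squares
np.set_printoptions(precision=4,suppress=True)
res={}
def corners(c,box):
    im=cv2.imread(f"pics/{c}0.png"); x0,y0,x1,y1=box
    m=np.zeros(im.shape[:2],np.uint8); g=im.max(2); m[y0:y1,x0:x1]=(g[y0:y1,x0:x1]<62)*255
    m=cv2.morphologyEx(m,cv2.MORPH_OPEN,np.ones((3,3)))
    cs=max(cv2.findContours(m,0,2)[0],key=cv2.contourArea); h=cv2.convexHull(cs)
    for e in np.arange(.005,.1,.002):
        q=cv2.approxPolyDP(h,e*cv2.arcLength(h,True),True)
        if len(q)==4: break
    q=q[:,0].astype(float); H=h[:,0].astype(float); C=cs[:,0].astype(float)
    L=[]
    for i in range(4):
        a,b=q[i],q[(i+1)%4]; d=(b-a)/np.linalg.norm(b-a); n=np.array([-d[1],d[0]])
        s=C[(abs((C-a)@n)<1.6)&((C-a)@d>4)&((b-C)@d>4)]
        v=cv2.fitLine(s.astype(np.float32),cv2.DIST_HUBER,0,.01,.01).ravel(); L.append((v[2:]+0.*v[:2],v[:2]))
    out=[]; cen=q.mean(0)
    for i in range(4):
        (p,u),(r,w)=L[i-1],L[i]; k=np.linalg.solve(np.c_[u,-w],r-p); o=p+k[0]*u; out.append(o+0.5*(o-cen)/np.linalg.norm(o-cen))
    return np.array(out)
W=np.array([[-130,-265,15],[100,-265,15],[100,165,15],[-130,165,15]])/1000
def toW(p,P): 
    c,s=np.cos(p[2]),np.sin(p[2]); R=np.array([[c,-s,0],[s,c,0],[0,0,1]]); return np.asarray(P)@R.T+[p[0],p[1],0]
if __name__=="__main__":
    Q={"top":corners("top",(240,130,410,235)),"scene":corners("scene",(200,165,400,285))}
    for c in Q: print(c,Q[c].round(1).tolist())
    def f(p,cs):
        o=[]
        for c in cs:
            P=proj(c,toW(p,W)); D=np.linalg.norm(P[:,None]-Q[c][None],axis=2); o+=list((P-Q[c][D.argmin(1)]).ravel())
        return o
    for cs in (["top"],["scene"],["top","scene"]):
        r=least_squares(f,[.45,0,0.04],args=(cs,),loss="soft_l1"); print(cs,r.x,np.round(r.fun,1))
    np.save("g.npy",r.x)
E
python3 fit.py; python3 - <<'E'
import cv2,numpy as np
a=cv2.imread("pics/top0.png")[140:250,245:400]; b=cv2.imread("pics/scene0.png")[150:280,205:405]
cv2.imwrite("pics/c_top.png",cv2.resize(a,None,fx=5,fy=5,interpolation=2)); cv2.imwrite("pics/c_sc.png",cv2.resize(b,None,fx=4,fy=4,interpolation=2))
E
```

```text
top [[388.4, 144.2], [392.8, 216.9], [254.8, 223.3], [252.3, 150.9]]
scene [[205.9, 223.2], [254.4, 173.8], [391.6, 217.9], [357.8, 285.2]]
['top'] [ 0.5981 -0.0163  0.0535] [ 0.9  0.5  0.9 -0.6 -1.3 -1.  -0.6  1. ]
['scene'] [ 0.5089 -0.0188  0.3597] [ -5.1  -3.8  16.5   0.6  -0.8  24.1   0.7 -35.6]
['top', 'scene'] [ 0.3851 -0.024   0.0392] [  3.   71.   -0.   -3.7  -1.7  -5.2   0.8  70.2  38.4 -36.2  -0.9   1.5
  -0.7   3.3  25.  -46. ]
```

View pics/c_top.png

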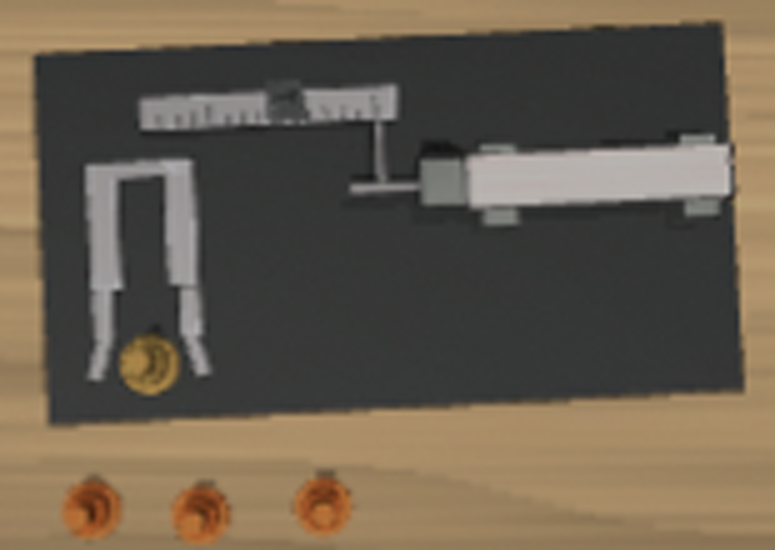

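View pics/c_sc.png

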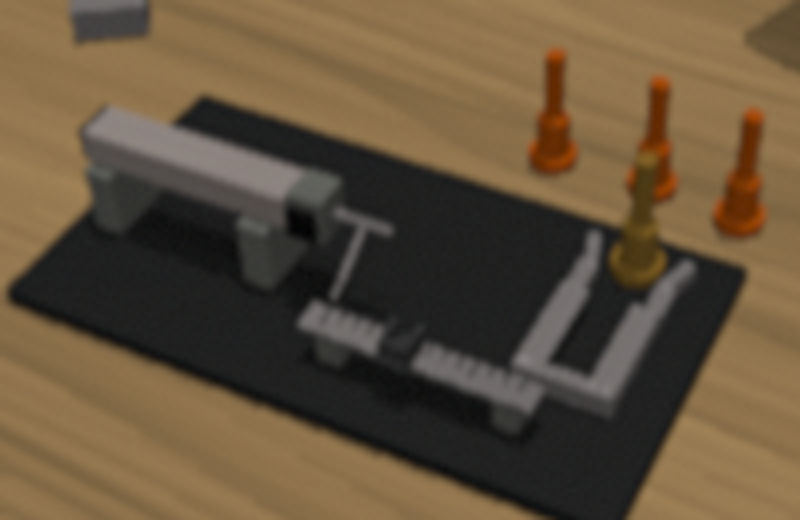

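```bash
cat > fit2.py <<'E'
from h import *
from fit import toW
from scipy.optimize import least_squares
np.set_printoptions(precision=4,suppress=True)
T=lambda p:(np.array(p)+.5)/5-.5+[245,140]
S=lambda p:(np.array(p)+.5)/4-.5+[205,150]
# gauge-frame fixed points
F=[("top",T(p),q) for p,q in [((34,54),(100,165,15)),((722,22),(100,-265,15)),((745,389),(-130,-265,15)),((49,424),(-130,165,15)),
 ((139,98),(65,97,45)),((397,85),(65,-57,45)),((398,120),(45,-57,45)),((140,130),(45,97,45)),((469,181),(0,-95,90)),((730,170),(0,-250,90))]]
F+=[("scene",S(p),q) for p,q in [((205,97),(-130,-265,15)),((745,271),(-130,165,15)),((10,292),(100,-265,15))]]
def f(g): return np.concatenate([proj(c,toW(g,np.array([q])/1000))[0]-p for c,p,q in F])
def run():
    r=least_squares(f,[.598,-.016,.05],loss="soft_l1"); return r
if __name__=="__main__":
    r=run(); g=r.x; print("g",g); print(r.fun.reshape(-1,2).round(1).tolist()); np.save("g.npy",g)
    def G(P): 
        c,s=np.cos(g[2]),np.sin(g[2]); d=np.asarray(P)-[g[0],g[1],0]; return np.array([c*d[0]+s*d[1],-s*d[0]+c*d[1],d[2]])*1000
    for n,p,z in [("lipL -49",(121,288),33),("lipR -49",(171,284),33),("stopL",(118,180),33),("stopR",(168,178),33),("lip gapL",(120,265),33),("lip gapR",(170,262),33),("mouthL",(105,378),28),("mouthR",(197,375),28),
       ("spin top",(138,359),110),("flange",(149,364),20),("rider",(285.5,100),60),("ptr branch",(380,125),52),("headfront",(421,183),96)]:
        w=atz("top",T(p),z/1000); print(n,w,G(w).round(1))
    for n,p,z in [("spin top",(648,160),110),("prongs",(402,336),60),("ptr tip",(336,294),52),("stop inner L",(548,357),33),("stop inner R",(605,373),33)]:
        w=atz("scene",S(p),z/1000); print("sc",n,w,G(w).round(1))
    for n,a,b in [("spindle_mid",(275.2,208.2),(366.6,200.8)),("head",(331,174.1),(283,201.4)),("pointer",(321.3,160.5),(288.8,222)),("index",(301.6,165.4),(307.7,234)),("nest",(273.5,180.9),(348.2,242.7))]:
        w=tri(("top",a),("scene",b)); print("net",n,w,G(w).round(1))
E
python3 fit2.py
```

```text
g [ 0.5972 -0.0159  0.0535]
[[-0.5, -0.2], [0.2, -0.1], [0.0, 0.3], [-0.4, 0.3], [0.1, -0.3], [-0.5, -0.1], [-0.3, -0.5], [0.2, -0.1], [-0.1, -0.1], [0.5, -0.3], [-0.2, -1.3], [1.8, -1.4], [-1.3, -0.9]]
lipL -49 [0.5419 0.0956 0.033 ] [-49.2 114.3  33. ]
lipR -49 [0.5445 0.0653 0.033 ] [-48.2  84.   33. ]
stopL [0.6076 0.098  0.033 ] [ 16.5 113.2  33. ]
stopR [0.6089 0.0677 0.033 ] [16.2 82.9 33. ]
lip gapL [0.5559 0.0963 0.033 ] [-35.2 114.3  33. ]
lip gapR [0.5578 0.066  0.033 ] [-34.9  84.   33. ]
mouthL [0.4875 0.1053 0.028 ] [-103.   126.9   28. ]
mouthR [0.4896 0.0495 0.028 ] [-103.9   71.1   28. ]
spin top [0.4973 0.0785 0.11  ] [-94.7  99.7 110. ]
flange [0.4963 0.0793 0.02  ] [-95.6 100.5  20. ]
rider [ 0.6531 -0.0037  0.06  ] [56.5  9.2 60. ]
ptr branch [ 0.6395 -0.0604  0.052 ] [ 39.9 -46.6  52. ]
headfront [ 0.6001 -0.0829  0.096 ] [ -0.7 -67.   96. ]
sc spin top [0.4984 0.079  0.11  ] [-93.5 100.1 110. ]
sc prongs [ 0.6556 -0.0025  0.06  ] [59.1 10.3 60. ]
sc ptr tip [ 0.6395 -0.06    0.052 ] [ 39.9 -46.3  52. ]
sc stop inner L [0.6075 0.0688 0.033 ] [14.8 84.  33. ]
sc stop inner R [0.6024 0.104  0.033 ] [ 11.7 119.5  33. ]
net spindle_mid [0.505  0.0778 0.0781] [-87.   98.6  78.1]
net head [ 0.6086 -0.0916  0.0849] [  7.4 -76.1  84.9]
net pointer [ 0.6477 -0.0583  0.0644] [ 48.3 -45.   64.4]
net index [ 0.6389 -0.0046  0.0416] [42.3  9.  41.6]
net nest [0.5941 0.082  0.013 ] [ 2.1 98.  13. ]
```

```bash
cat >> h.py <<'E'
def go(gp,ang):
    """gauge-frame TCP target (mm, z above bench), tool-y heading in gauge (deg) -> tool shift mm, spin deg"""
    from scipy.spatial.transform import Rotation as Ro
    from fit import toW
    g=np.load("g.npy"); s=monitor.get_obs(); R=Ro.from_quat(s["tool_rot"]).as_matrix()
    w=toW(g,np.array([gp])/1000)[0]; d=R.T@(w-s["eef_pos"])*1000
    h=np.degrees(np.arctan2(R[1,1],R[0,1])); sp=-(((ang+np.degrees(g[2])-h)+90)%180-90)
    print("go",gp,"shift",d.round(1),"spin",round(sp,2),"| clock",round(s["clock"],2),"F",s["ft_force"].round(1),"grip",round(s["grip_width"]*1000,1),"eef",s["eef_pos"].round(4),"j6",s["joint_pos"][5].round(2))
def here():
    g=np.load("g.npy"); s=monitor.get_obs(); c,n=np.cos(g[2]),np.sin(g[2]); d=s["eef_pos"]-[g[0],g[1],0]
    print("gauge TCP",(np.array([c*d[0]+n*d[1],-n*d[0]+c*d[1],d[2]])*1000).round(1))
E
python3 -c "
from h import *
go([-94.5,100,180],90)"
```

```text
go [-94.5, 100, 180] shift [-459.7 -294.2   68.3] spin -18.18 | clock 1.0 F [-0.5  0.2 -0. ] grip 85.6 eef [0.1304 0.4827 0.2483] j6 1.57
```

Call:
jog_arm --moves '[[[-460,-294,68],-18.2],[[-460,-294,68],-18.2],[[-460,-294,68],-18.2],[[-460,-294,68],-18.2],[[-460,-294,68],-18.2],[[-460,-294,68],-18.2],[[-460,-294,68],-18.2],[[-460,-294,68],-18.2],[[-460,-294,68],-18.2],[[-460,-294,68],-18.2],[[-460,-294,68],-18.2],[[-460,-294,68],-18.2]]'

```text
clock: 2.2
eef_pos: [0.5006, 0.0751, 0.1795]
tool_rot: [-0.024, 1.0, -0.001, 0.0]
ft_force: [-0.1, -0.2, 0.3]
grip_width: 0.0852
```

```bash
python3 -c "
from h import *
go([-94.5,100,88.5],90);here()
a=imaging.camera('top')[140:250,245:400];b=imaging.camera('scene')[150:280,205:405]
a=cv2.resize(a,(620,440),interpolation=2);b=cv2.resize(b,(620,403),interpolation=2)
cv2.imwrite('pics/c1.png',cv2.resize(np.vstack([a,b]),(440,598))[:,:,::-1])
cv2.imwrite('pics/top1.png',imaging.camera('top')[:,:,::-1])
print([(r['centre'],r['confidence']) for r in models.look_for('scene','spindle_mid')])"
```

```text
go [-94.5, 100, 88.5] shift [ 3.  4. 91.] spin -0.33 | clock 2.2 F [-0.1 -0.2  0.3] grip 85.2 eef [0.5006 0.0751 0.1795] j6 0.1
gauge TCP [-91.6  96.1 179.5]
[([390.8, 197.3], 0.83), ([366.5, 209.6], 0.81), ([344.6, 182.3], 0.73), ([373.5, 182.3], 0.63)]
```

View pics/c1.png

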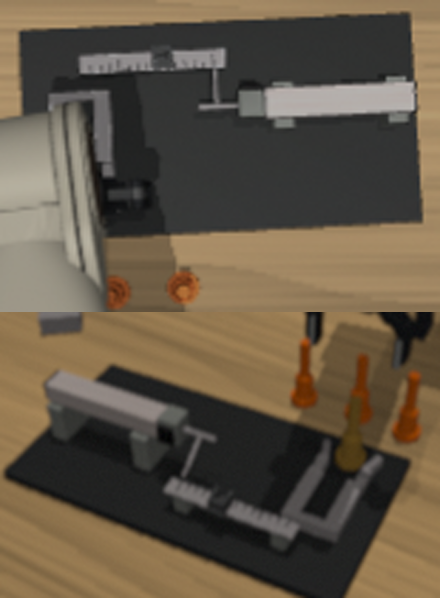

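The crop shows the brass spindle untouched in the slot mouth and the open fingers above and beside it. I'll let the arm settle before descending.

Call:
jog_arm --moves '[[[0,0,0],0],[[0,0,0],0]]'

```text
clock: 2.6
eef_pos: [0.4971, 0.0802, 0.1807]
tool_rot: [-0.028, 1.0, 0.0, 0.0]
ft_force: [-0.1, -0.1, 0.6]
grip_width: 0.0852
```

```bash
python3 -c "
from h import *
go([-94.5,100,88.5],90);here()"
```

```text
go [-94.5, 100, 88.5] shift [-0.2 -1.4 92.2] spin 0.16 | clock 2.6 F [-0.1 -0.1  0.6] grip 85.2 eef [0.4971 0.0802 0.1807] j6 0.1
gauge TCP [-94.8 101.4 180.7]
```

Call:
jog_arm --moves '[[[0,-1,45],0],[[0,-1,75],0],[[0,-1,92],0],[[0,-1,92],0],[[0,-1,92],0]]'

```text
clock: 3.1
eef_pos: [0.4978, 0.0787, 0.0889]
tool_rot: [-0.028, 1.0, 0.0, 0.0]
ft_force: [-0.1, -0.5, 0.3]
grip_width: 0.0851
```

Call:
jog_arm --moves '[[[0,0,0],0],[[0,0,0],0],[[0,0,0],0],[[0,0,0],0],[[0,0,0],0],[[0,0,0],0],[[0,0,0],0],[[0,0,0],0]]' --hand 8

```text
clock: 3.9
eef_pos: [0.4982, 0.0779, 0.0888]
tool_rot: [-0.027, 1.0, -0.0, 0.0]
ft_force: [-0.1, -0.6, 4.3]
grip_width: 0.0119
```

```bash
python3 -c "
from h import *
go([-0.5,98.7,88.5],90);here();print(monitor.get_obs()['ft_torque'])"
```

```text
go [-0.5, 98.7, 88.5] shift [-93.3  -0.3   0.4] spin 0.01 | clock 3.9 F [-0.1 -0.6  4.3] grip 11.9 eef [0.4982 0.0779 0.0888] j6 0.1
gauge TCP [-93.8  99.   88.8]
[-0.1102  0.1374 -0.0355]
```

Call:
jog_arm --moves '[[[-5,0,0],0],[[-15,0,0],0],[[-28,0,0],0],[[-40,0,0],0],[[-50,0,0],0],[[-60,0,0],0],[[-68,0,0],0],[[-76,0,0],0],[[-82,0,0],0],[[-87,0,0],0],[[-87,0,0],0]]'

```text
clock: 5.0
eef_pos: [0.5852, 0.0828, 0.0888]
tool_rot: [-0.027, 1.0, 0.0, 0.0]
ft_force: [-0.9, 0.3, 4.7]
grip_width: 0.0117
```

```bash
python3 -c "
from h import *
go([-0.5,98.7,88.5],90);here();print(monitor.get_obs()['ft_torque'])"
```

```text
go [-0.5, 98.7, 88.5] shift [-6.2 -0.5  0.3] spin 0.02 | clock 5.0 F [-0.9  0.3  4.7] grip 11.7 eef [0.5852 0.0828 0.0888] j6 0.09
gauge TCP [-6.7 99.2 88.8]
[-0.0156  0.1851 -0.009 ]
```

Sliding freely. Now I creep on to the stop, watching the force.

Call:
jog_arm --moves '[[[-2,0,0],0],[[-3,0,0],0],[[-4,0,0],0],[[-5,0,0],0],[[-5,0,0],0]]'

```text
clock: 5.5
eef_pos: [0.5892, 0.083, 0.0888]
tool_rot: [-0.027, 1.0, 0.0, -0.0]
ft_force: [-2.7, -0.6, 6.3]
grip_width: 0.0119
```

Call:
jog_arm --moves '[[[-1,0,0],0],[[-1.5,0,0],0],[[-1.5,0,0],0]]'

```text
clock: 5.8
eef_pos: [0.5907, 0.0831, 0.0888]
tool_rot: [-0.027, 1.0, 0.0, -0.0]
ft_force: [-2.2, -0.4, 5.9]
grip_width: 0.0119
```

Call:
jog_arm --moves '[[[-1,0,0],0],[[-1,0,0],0]]'

```text
clock: 6.0
eef_pos: [0.5917, 0.0831, 0.0888]
tool_rot: [-0.027, 1.0, 0.0, -0.0]
ft_force: [-2.6, -0.0, 6.7]
grip_width: 0.0122
```

Call:
jog_arm --moves '[[[-1,0,0],0],[[-1,0,0],0]]'

```text
clock: 6.2
eef_pos: [0.5927, 0.0832, 0.0888]
tool_rot: [-0.027, 1.0, 0.0, -0.0]
ft_force: [-3.2, 0.2, 6.9]
grip_width: 0.012
```

Call:
jog_arm --moves '[[[-1,0,0],0],[[-1,0,0],0]]'

```text
clock: 6.4
eef_pos: [0.5937, 0.0832, 0.0888]
tool_rot: [-0.027, 1.0, 0.0, -0.0]
ft_force: [-2.8, 0.1, 6.8]
grip_width: 0.012
```

```bash
python3 -c "
from h import *
here();print(monitor.get_obs()['ft_torque'])
b=imaging.camera('scene');cv2.imwrite('pics/scene2.png',b[:,:,::-1])
cv2.imwrite('pics/c2.png',cv2.resize(b[170:270,290:420],None,fx=6,fy=6,interpolation=2)[:,:,::-1])"
```

```text
gauge TCP [ 1.9 99.2 88.8]
[-0.06268593  0.68464555 -0.01409007]
```

View pics/c2.png

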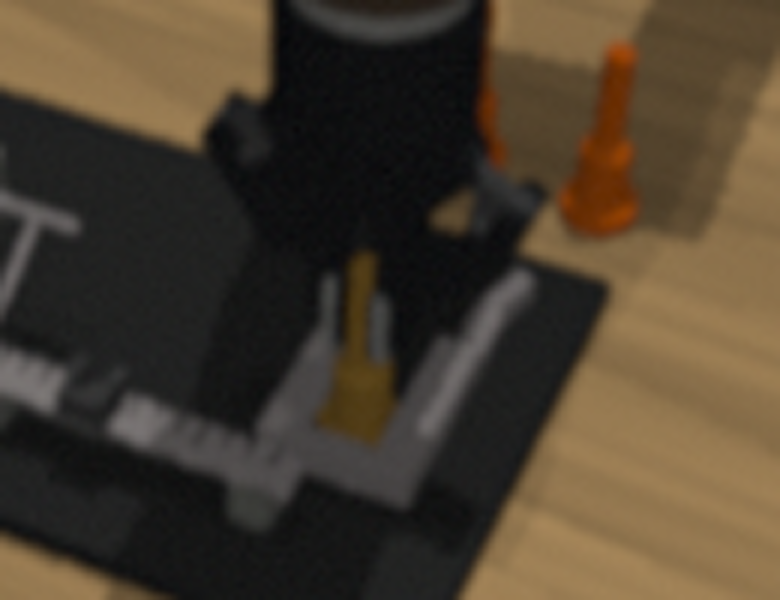

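The spindle stands in the slot with its flange at the stop bar ((345,430) in the crop). The wrist moment rose from 0.19 to 0.68, so it is in contact. Now I release and retreat upward.

Call:
jog_arm --moves '[[[0,0,0],0],[[0,0,0],0],[[0,0,0],0],[[0,0,0],0],[[0,0,0],0],[[0,0,0],0],[[0,0,0],0]]' --hand 85

```text
clock: 7.15
eef_pos: [0.5942, 0.0831, 0.0883]
tool_rot: [-0.027, 1.0, -0.0, -0.0]
ft_force: [0.4, -0.0, 0.6]
grip_width: 0.0852
```

Call:
jog_arm --moves '[[[0,0,-30],0],[[0,0,-70],0],[[0,0,-110],0],[[80,0,-110],0],[[160,0,-110],0],[[210,0,-110],0],[[210,0,-110],0],[[210,0,-110],0],[[210,0,-110],0]]'

```text
clock: 8.05
eef_pos: [0.383, 0.0717, 0.1988]
tool_rot: [-0.027, 1.0, 0.0, 0.0]
ft_force: [0.3, -0.3, -0.0]
grip_width: 0.0852
```

```bash
python3 -c "
from h import *
here()
a=imaging.camera('top');b=imaging.camera('scene');cv2.imwrite('pics/scene3.png',b[:,:,::-1]);cv2.imwrite('pics/top3.png',a[:,:,::-1])
A=cv2.resize(a[140:240,245:345],(600,600),interpolation=2)[:400,:390];B=cv2.resize(b[170:270,320:420],(400,400),interpolation=2)
cv2.imwrite('pics/c3.png',np.hstack([A,B])[:,:,::-1])"
```

```text
gauge TCP [-209.1   99.   198.8]
```

View pics/c3.png

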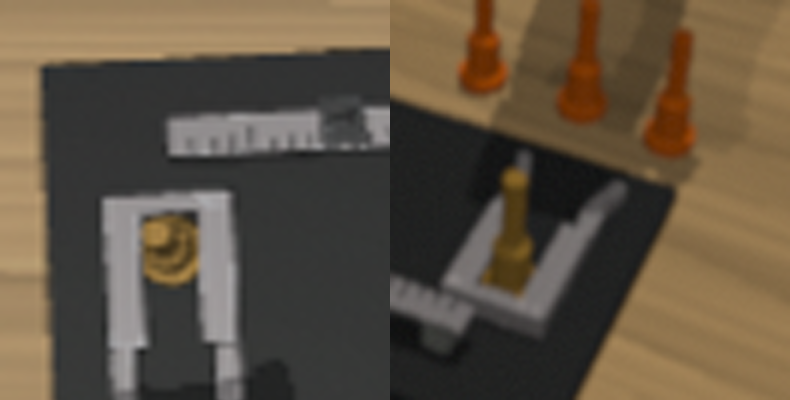

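```bash
python3 -c "
from h import *
g=np.load('g.npy')
def G(P):
    c,s=np.cos(g[2]),np.sin(g[2]); d=np.asarray(P)-[g[0],g[1],0]; return (np.array([c*d[0]+s*d[1],-s*d[0]+c*d[1],d[2]])*1000).round(1)
T=lambda p:(np.array(p)+.5)/6-.5+[245,140]
S=lambda p:(np.array(p)+.5)/4-.5+[320,170]
for n,p,z in [('stem top',(157,234),110),('flange near edge',(172,286),22),('stop edge',(170,209),33)]: print(n,G(atz('top',T(p),z/1e3)))
print('sc stem top',G(atz('scene',S((514-390,178)),.110)))
from fit import toW
# predicted pixel positions of spindle at nest x=0 and -4 (top crop)
for dx in (1,-4):
  for P in [(dx,98.7,110),(dx-18,98.7,20),(dx+18,98.7,25),(dx+12,98.7,55),(18,98.7,33)]:
    print(dx,P,((proj('top',toW(g,[np.array(P)/1000]))[0]-[245,140]+.5)*6-.5).round(0))
"
```

```text
stem top [ -1.   99.6 110. ]
flange near edge [-18.8 100.3  22. ]
stop edge [19.4 98.8 33. ]
sc stem top [  1.4  98.6 110. ]
1 (1, 98.7, 110) [159. 230.]
1 (-17, 98.7, 20) [175. 283.]
1 (19, 98.7, 25) [171. 212.]
1 (13, 98.7, 55) [167. 217.]
1 (18, 98.7, 33) [170. 212.]
-4 (-4, 98.7, 110) [159. 240.]
-4 (-22, 98.7, 20) [176. 292.]
-4 (14, 98.7, 25) [172. 221.]
-4 (8, 98.7, 55) [168. 227.]
-4 (18, 98.7, 33) [170. 212.]
```

The spindle reads gauge x ≈ -1 to +1, upright and at home within my error of about 2 mm. A gentle nudge with closed fingers low on the body will make sure of it.

Call:
jog_arm --moves '[[[-50,0,0],0],[[-100,0,0],0],[[-140,0,0],0],[[-145,0,40],0],[[-145,0,85],0],[[-145,0,120],0],[[-145,0,139],0],[[-145,0,139],0],[[-145,0,139],0]]' --hand 0

```text
clock: 9.05
eef_pos: [0.5308, 0.0797, 0.059]
tool_rot: [-0.027, 1.0, -0.0, 0.0]
ft_force: [0.3, -0.2, -0.6]
grip_width: -0.0003
```

Call:
jog_arm --moves '[[[-10,0,0],0],[[-20,0,0],0],[[-28,0,0],0],[[-34,0,0],0],[[-37,0,0],0],[[-37,0,0],0]]'

```text
clock: 9.65
eef_pos: [0.5667, 0.0816, 0.0594]
tool_rot: [-0.027, 1.0, 0.0, 0.0]
ft_force: [-0.5, 0.4, -0.1]
grip_width: -0.0004
```

```bash
python3 -c "
from h import *
here();s=monitor.get_obs();print(s['ft_torque'],s['ft_force'],s['grip_width'])"
```

```text
gauge TCP [-25.2  99.   59.4]
[ 0.02407614 -0.00635056  0.00219256] [-0.46148435  0.38846947 -0.1481066 ] -0.00040602168049711467
```

Call:
jog_arm --moves '[[[-1,0,0],0],[[-1,0,0],0]]'

```text
clock: 9.85
eef_pos: [0.5669, 0.0816, 0.0592]
tool_rot: [-0.027, 1.0, -0.0, -0.0]
ft_force: [-0.8, -0.4, -0.2]
grip_width: 0.0002
```

Call:
jog_arm --moves '[[[-1,0,0],0],[[-1,0,0],0]]'

```text
clock: 10.05
eef_pos: [0.5682, 0.0817, 0.0593]
tool_rot: [-0.027, 1.0, -0.0, -0.0]
ft_force: [-0.9, -0.2, -1.1]
grip_width: 0.0002
```

Call:
jog_arm --moves '[[[-0.5,0,0],0],[[-0.5,0,0],0]]'

```text
clock: 10.25
eef_pos: [0.5688, 0.0818, 0.0594]
tool_rot: [-0.027, 1.0, 0.0, 0.0]
ft_force: [0.7, 0.5, -0.1]
grip_width: 0.0
```

Call:
jog_arm --moves '[[[-1,0,0],0],[[-1,0,0],0]]'

```text
clock: 10.45
eef_pos: [0.5696, 0.0818, 0.0592]
tool_rot: [-0.027, 1.0, -0.0, -0.0]
ft_force: [-0.3, 0.2, 0.1]
grip_width: -0.0002
```

Call:
jog_arm --moves '[[[-1,0,0],0],[[-1,0,0],0]]'

```text
clock: 10.65
eef_pos: [0.57, 0.0818, 0.0592]
tool_rot: [-0.027, 1.0, -0.0, -0.001]
ft_force: [-3.1, -0.2, 1.4]
grip_width: 0.0002
```

Call:
jog_arm --moves '[[[-1,0,0],0],[[-1,0,0],0]]'

```text
clock: 10.85
eef_pos: [0.5705, 0.0818, 0.0593]
tool_rot: [-0.027, 1.0, -0.0, -0.001]
ft_force: [-4.3, -0.6, 4.3]
grip_width: 0.0001
```

Contact at TCP x≈0.570, with resistance rising to 4 N and no further travel, puts the spindle centre at about +1 mm in gauge x, so it is home. Backing off and rising.

Call:
jog_arm --moves '[[[15,0,0],0],[[40,0,0],0],[[40,0,-40],0],[[40,0,-90],0],[[40,0,-120],0],[[40,0,-120],0],[[40,0,-120],0]]' --hand 85

```text
clock: 11.55
eef_pos: [0.5329, 0.0799, 0.1802]
tool_rot: [-0.027, 1.0, 0.0, 0.002]
ft_force: [-0.2, -0.7, -0.8]
grip_width: 0.0849
```

```bash
python3 -c "
from h import *
here();go([1.5,-81,180],0);go([1.5,-81,78],0)"
```

```text
gauge TCP [-59.   99.1 180.2]
go [1.5, -81, 180] shift [ -60.5 -180.1    0.3] spin -89.98 | clock 11.55 F [-0.2 -0.7 -0.8] grip 84.9 eef [0.5329 0.0799 0.1802] j6 0.1
go [1.5, -81, 78] shift [ -60.1 -180.1  102.3] spin -89.98 | clock 11.55 F [-0.2 -0.7 -0.8] grip 84.9 eef [0.5329 0.0799 0.1802] j6 0.1
```

Call:
jog_arm --moves '[[[-60,-180,0],-90],[[-60,-180,0],-90],[[-60,-180,0],-90],[[-60,-180,0],-90],[[-60,-180,0],-90],[[-60,-180,0],-90],[[-60,-180,0],-90],[[-60,-180,0],-90],[[-60,-180,0],-90],[[-60,-180,0],-90],[[-60,-180,0],-90],[[-60,-180,0],-90]]'

```text
clock: 12.75
eef_pos: [0.6005, -0.0967, 0.1768]
tool_rot: [0.726, -0.688, -0.002, 0.001]
ft_force: [0.2, 0.1, -0.6]
grip_width: 0.0849
```

Call:
jog_arm --moves '[[[0,0,0],0],[[0,0,0],0]]'

```text
clock: 12.95
eef_pos: [0.6011, -0.0967, 0.1783]
tool_rot: [0.725, -0.688, -0.001, 0.0]
ft_force: [0.2, -0.2, 0.3]
grip_width: 0.0851
```

```bash
python3 -c "
from h import *
here();go([1.5,-81,78],0)
a=imaging.camera('top');b=imaging.camera('scene');cv2.imwrite('pics/scene4.png',b[:,:,::-1])
A=cv2.resize(a[140:230,245:345],(400,360),interpolation=2);B=cv2.resize(b[150:270,220:420],(600,360),interpolation=2)
cv2.imwrite('pics/c4.png',np.hstack([A[:,:200],B])[:,:,::-1])"
```

```text
gauge TCP [ -0.4 -80.9 178.3]
go [1.5, -81, 78] shift [  0.1  -2.  100.3] spin -0.06 | clock 12.95 F [ 0.2 -0.2  0.3] grip 85.1 eef [ 0.6011 -0.0967  0.1783] j6 -1.78
```

View pics/c4.png

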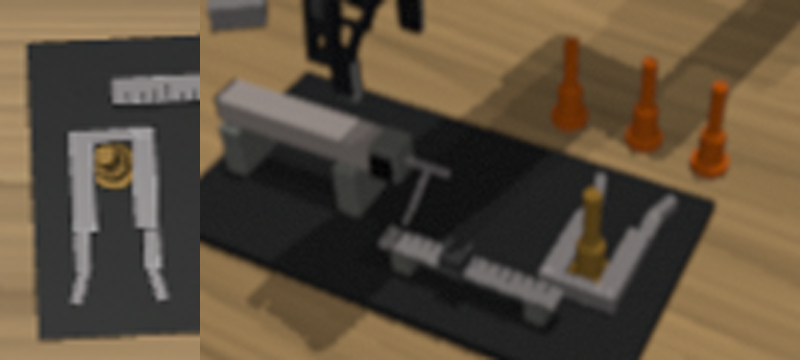

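The spindle is upright at the stop. The gripper is above and to the side in view, over the head, with the arm still parked. I descend over the head.

Call:
jog_arm --moves '[[[0,-2,40],0],[[0,-2,75],0],[[0,-2,100],0],[[0,-2,100],0],[[0,-2,100],0]]'

```text
clock: 13.55
eef_pos: [0.6034, -0.0967, 0.0795]
tool_rot: [0.726, -0.688, -0.0, 0.0]
ft_force: [0.4, 0.3, 0.6]
grip_width: 0.0851
```

Call:
jog_arm --moves '[[[0,0,0],0],[[0,0,0],0],[[0,0,0],0],[[0,0,0],0],[[0,0,0],0],[[0,0,0],0],[[0,0,0],0]]' --hand 20

```text
clock: 14.25
eef_pos: [0.603, -0.0969, 0.0812]
tool_rot: [0.726, -0.688, 0.0, 0.0]
ft_force: [-5.3, 0.5, 8.0]
grip_width: 0.0294
```

```bash
python3 -c "
from h import *
here();s=monitor.get_obs();print(s['ft_torque'],s['ft_force'],s['grip_width'])"
```

```text
gauge TCP [  1.5 -81.1  81.2]
[-0.03112536  0.60637473  0.03731143] [-5.26191885  0.50763862  8.04386683] 0.029359184510061392
```

The width of 29.4 mm (with the ~2 mm under-reading seen on the stem) means the button is in. Now I draw out.

Call:
jog_arm --moves '[[[-3,0,0],0],[[-6,0,0],0],[[-6,0,0],0]]'

```text
clock: 14.55
eef_pos: [0.6027, -0.0915, 0.0812]
tool_rot: [0.726, -0.688, 0.001, 0.001]
ft_force: [-4.6, -2.6, 7.5]
grip_width: 0.0294
```

Call:
jog_arm --moves '[[[-5,0,0],0],[[-10,0,0],0],[[-15,0,0],0],[[-20,0,0],0],[[-25,0,0],0],[[-30,0,0],0],[[-35,0,0],0],[[-40,0,0],0],[[-45,0,0],0],[[-48,0,0],0],[[-50,0,0],0],[[-50,0,0],0]]'

```text
clock: 15.75
eef_pos: [0.6001, -0.0417, 0.0812]
tool_rot: [0.726, -0.688, 0.001, 0.001]
ft_force: [-5.0, -3.1, 6.9]
grip_width: 0.0298
```

```bash
python3 -c "
from h import *
here();s=monitor.get_obs();print(s['ft_torque'],s['ft_force'],s['grip_width'])
a=imaging.camera('top');b=imaging.camera('scene');cv2.imwrite('pics/scene5.png',b[:,:,::-1]);cv2.imwrite('pics/top5.png',a[:,:,::-1])
A=cv2.resize(a[145:205,260:340],(400,300),interpolation=2);B=cv2.resize(b[190:250,265:345],(400,300),interpolation=2)
cv2.imwrite('pics/c5.png',np.hstack([A,B])[:,:,::-1])"
```

```text
gauge TCP [  1.5 -25.9  81.2]
[-0.41900559  0.52922502  0.01534092] [-5.01347758 -3.06325984  6.85628095] 0.02976134350792948
```

View pics/c5.png

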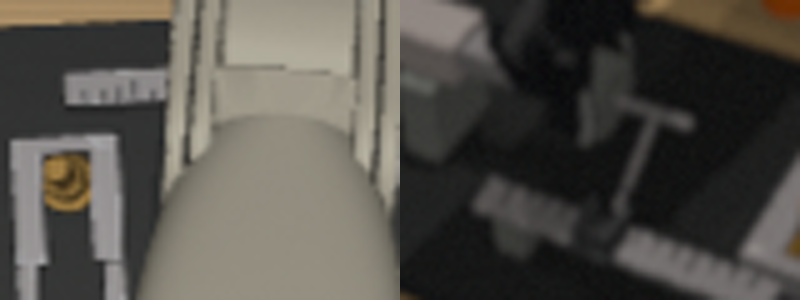

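The arm is out about 55 mm and the pointer tip ((620,213) in the crop) is close to the rider at about (600,225). I compare closely in one enlarged view, before and after.

```bash
python3 -c "
from h import *
from fit import toW
g=np.load('g.npy')
def cr(f,x0,y0):
    im=cv2.imread(f)[y0:y0+30,x0:x0+32]; im=cv2.LUT(im,(255*(np.arange(256)/255)**.5).astype(np.uint8)); return cv2.resize(im,None,fx=12,fy=12,interpolation=2)
t=cr('pics/top0.png',290,150)
cv2.imwrite('pics/c6.png',np.vstack([np.hstack([cr('pics/scene0.png',288,218),cr('pics/scene5.png',288,218)])[:240+120], ]))
cv2.imwrite('pics/c6.png',cv2.resize(np.hstack([cr('pics/scene0.png',290,216),cr('pics/scene5.png',290,216),t]),(800,250)) if 0 else np.vstack([np.hstack([cr('pics/scene0.png',290,216)[:290],cr('pics/scene5.png',290,216)[:290]]),np.hstack([t[:300],t[:300]*0])]))
s=monitor.get_obs()
for n,P in [('ptr y8.7',(43.5,8.7,52)),('ptr y10',(43.5,10,52)),('branch',(5,8.7,52))]: print(n,((proj('scene',toW(g,[np.array(P)/1000]))[0]-[290,216]+.5)*12-.5).round(0))
for y in (-1.5,3.5,9.5,15.5,20.5):
  for x,z in ((46,60),(46,45)):
    P=np.array([[x,y,z]])/1000
    print('rider',y,x,z,((proj('scene',toW(g,P))[0]-[290,216]+.5)*12-.5).round(0),((proj('top',toW(g,P))[0]-[290,150]+.5)*12-.5).round(0))
print('bar ends',[((proj('scene',toW(g,[np.array(P)/1000]))[0]).round(1)) for P in [(45,-57,45),(65,-57,45),(45,97,45),(65,97,45)]])
"
```

```text
ptr y8.7 [219. 189.]
ptr y10 [225. 192.]
branch [309.  64.]
rider -1.5 46 60 [166. 154.] [191. 161.]
rider -1.5 46 45 [170. 205.] [191. 169.]
rider 3.5 46 60 [188. 162.] [171. 162.]
rider 3.5 46 45 [192. 213.] [171. 170.]
rider 9.5 46 60 [215. 171.] [147. 163.]
rider 9.5 46 45 [219. 223.] [147. 171.]
rider 15.5 46 60 [242. 181.] [122. 164.]
rider 15.5 46 45 [245. 233.] [124. 172.]
rider 20.5 46 60 [265. 189.] [102. 165.]
rider 20.5 46 45 [268. 241.] [104. 173.]
bar ends [array([284. , 225.1]), array([279.7, 230.5]), array([341.5, 246.1]), array([337.8, 252.2])]
```

View pics/c6.png

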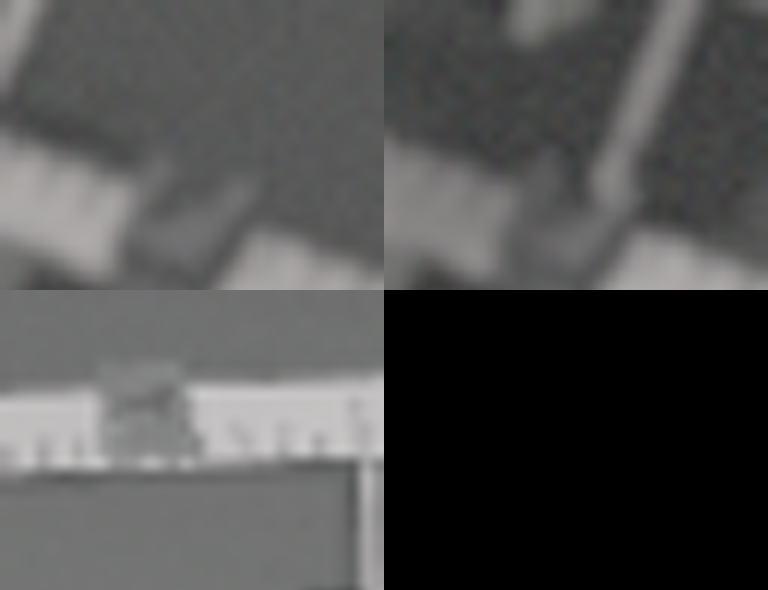

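In the enlarged view the pointer tip (≈(215,188), right panel) lies between the prong tips ((158,160) and (245,183)). The offset is about 0 to +1 mm from this view, and about −0.5 mm from the travel made (55.2 mm against ~55.8 needed). Both are well inside 5 mm, so I hold still and hand in.

Call:
jog_arm --moves '[[[0,0,0],0],[[0,0,0],0],[[0,0,0],0],[[0,0,0],0]]'

```text
clock: 16.25
eef_pos: [0.6001, -0.0417, 0.0812]
tool_rot: [0.726, -0.688, 0.001, 0.0]
ft_force: [-5.2, -2.7, 7.6]
grip_width: 0.0293
```

```bash
python3 -c "
from h import *
here();s=monitor.get_obs();print(s['ft_force'],s['grip_width'],s['joint_vel'],s['clock'])
print(bot.job_done())"
```

```text
gauge TCP [  1.5 -25.9  81.2]
[-5.24902794 -2.65932782  7.6018452 ] 0.029340581504598832 [ 1.16265119e-03 -8.05837287e-04 -6.30846087e-04  2.29097833e-04
  4.04705416e-05 -1.10908585e-03] 16.25
the job is handed in; nothing more can be done
None
```

I slid the brass spindle to the end stop and let it go, then squeezed the lock button and drew the gauge arm out about 55 mm. The job was handed in at 16.25 s with the head still held; no verdict was reported.

- **Spindle:** it stands upright and untouched. The camera puts it within about 2 mm of home. A gentle nudge with closed fingers met firm resistance of 3–4 N, which confirms it is against the stop.
- **Arm and button:** the fingers read 29.3 mm across the head. The reading was about 2 mm low on the 14 mm stem, so this is about 31 mm, which means the button is in. The pull of about 3 N matches the return spring, and the arm was standing still.
- **Pointer:** the travel made puts it about 0.5 mm short of the middle of the rider's gap. The close-up puts it 0–1 mm past. The two differ slightly, but both are well inside the 5 mm allowed.
- **Limits of the last check:** the top camera could not see the rider at the end because the arm was in the way, so that check used the scene camera only. I saw no sign that the rider moved. I steered clear of the bystanders but did not measure them again at the end.

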